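# Weigh an open bottle for the bar's stock count

### The job

Weigh the amber bottle for the stock count: with the scale's platter empty press the blue zero key, then stand the bottle gently upright in the middle of the platter and let it go. With the bottle standing there press the amber-yellow key and after it the green key to book the weight; press keys fully, one at a time and none but these, never the blue one with the bottle on the platter, and leave the other bottles and the glassware where they are.

Things in the scene. Friction and masses are not known exactly. Their poses are not given: they have to be found in the camera images.
- amber_bottle: the open bottle to be weighed: amber glass with a cream label, black stopper, 184 mm high, about 0.4 to 0.7 kg. Origin at the centre of its underside, z up its axis. Round body 64 mm across up to 96 mm, shoulder to 124 mm, straight neck 28 mm across from 124 to 170 mm, stopper 33 mm across from 170 to 184 mm. It starts upright in one of three places about 100 mm apart on the black rubber mat (6 mm thick, 330 x 105 mm) to the right of the scale
- amber_neck (a point): point on the amber bottle's axis on its straight neck, 153 mm above its underside: a good place to grip
- platter_centre (a point): centre of the top face of the scale's stainless platter, 68 mm above the bar top; platter 200 mm (its x, away from the keys) by 220 mm (its y). The scale is fixed to the bar top, its key panel in front of the platter, the keys' row 180 mm from the platter's centre and nearer the robot
- key_zero (a joint): blue key of the scale, zeroes the scale: 0 = up, 0.005 m = fully down; a spring returns it (1.2 N to start, 4 N at the bottom)
- key_zero_top (a point): centre of the top face of the blue (white ring) key, a 28 x 28 mm square cap standing 8 mm proud of the panel, first on the left seen from the robot, 84 mm from the middle in the row of five, 42 mm pitch; its z axis is the panel's normal (tipped 12 degrees from vertical towards the operator), its y axis runs along the row towards the blue key's end, its x axis up the slope towards the display and platter. The key travels along -z
- key_liqueur (a joint): amber-yellow key of the scale, books the weight under liqueurs: 0 = up, 0.005 m = fully down; a spring returns it (1.2 N to start, 4 N at the bottom)
- key_liqueur_top (a point): centre of the top face of the amber-yellow (black bottle sign) key, a 28 x 28 mm square cap standing 8 mm proud of the panel, the middle one in the row of five, 42 mm pitch; its z axis is the panel's normal (tipped 12 degrees from vertical towards the operator), its y axis runs along the row towards the blue key's end, its x axis up the slope towards the display and platter. The key travels along -z
- key_store (a joint): green key of the scale, stores the entry: 0 = up, 0.005 m = fully down; a spring returns it (1.2 N to start, 4 N at the bottom)
- key_store_top (a point): centre of the top face of the green (white tick) key, a 28 x 28 mm square cap standing 8 mm proud of the panel, last on the right seen from the robot in the row of five, 42 mm pitch; its z axis is the panel's normal (tipped 12 degrees from vertical towards the operator), its y axis runs along the row towards the blue key's end, its x axis up the slope towards the display and platter. The key travels along -z
- key_wine (a joint): dark red key of the scale, between blue and amber-yellow, for wine, not to be pressed: 0 = up, 0.005 m = fully down; a spring returns it (1.2 N to start, 4 N at the bottom)
- key_spirit (a joint): white key of the scale, between amber-yellow and green, for clear spirits, not to be pressed: 0 = up, 0.005 m = fully down; a spring returns it (1.2 N to start, 4 N at the bottom)
- wine_bottle: small dark red wine bottle with a cork, 54 mm across, 190 mm high, on the same mat; origin under its centre. Leave it
- gin_bottle: square clear glass bottle with white stopper, 58 x 58 x 178 mm high, on the same mat; origin under its centre. Leave it
- tumbler_a: upturned glass tumbler, 80 mm across, 95 mm high, left of the scale; origin under its centre. Leave it
- tumbler_b: a second such tumbler, left of the scale. Leave it
- carafe: upturned glass carafe, 90 mm across, 165 mm high, far left; origin under its centre. Leave it

How it is judged:
By the outcome, as a careful person would: the job done as asked, in the order asked, and still so for the second after the job is handed in, with the robot touching nothing.
It also fails if it takes over 64 s, if anything falls off the work surface, if the arm or the gripper's body presses on something with over 40 N, if the wrist force passes 120 N, or if a joint passes its speed limit or range.

### The arm

A 6-joint arm with a two-finger parallel gripper is mounted at the origin on the work surface. World frame = base frame: x ahead of the robot, y to its left, z up, the work surface at z = 0. Lengths are in mm, angles in rad, forces in N, time in s.
With the tool pointing down it reaches from about 275 to 1000 mm from the base axis. Payload 8.4 kg.
Tool frame: the origin (TCP) lies midway between the tips of the shut fingers; the grasp point (between the pads) lies 19 mm behind it; z points along the fingers, y is the direction in which the jaws open and shut (so a half turn about z gives the same grasp; the last joint's range is limited). The gripper opens to 85 mm and grips with 20 to 120 N. Pads are 22 mm wide; open, the fingers measure 114 mm over their backs; the gripper's body (76 mm by 85 mm) begins 54 mm behind the grasp point. The pads swing forward as they close: fully open they stand 13 mm farther back than shut.
Start: joints at [-1.306, 0.353, 1.633, -0, 1.155, -0.002], TCP at [164.777, -602.89, 231.281] pointing down, gripper open.
Joint ranges: [-2.63, 2.63], [-0.92, 2.1], [0.06, 2.66], [-1.3, 4.44], [0, 2.69], [-3.02, 3.02]. Speed limits (rad/s): [2.22, 2.22, 2.79, 3.14, 3.14, 3.14].

### API

Orientations are given as [roll, pitch, yaw] about the fixed x, y, z axes, in that order (R = Rz(yaw) Ry(pitch) Rx(roll)).
In Python, from rig import * gives the robot as it stands.
- The arm moves only by the tool play_rows, never from a script. Its argument "moves" is a list of rows, each a list of 3 entries, a list of its own where there are three numbers: the shift along the tool's x, y, z in m, then the turn, a rotation vector about the tool's x, y, z in rad, then the opening in per cent of the stroke, from 0 (shut) to 100 (fully open). In form: [[[x, y, z], [rx, ry, rz], fingers], ...]. A call has 1 to 20 rows; each row shifts and turns the commanded pose from where the row before left it, along the tool's axes as they then stand; what a row does not reach is not made up. A row lasts 1/10 s, in which the tool goes at most 50 mm and 8.59 degrees, less where a joint would pass 70% of its speed; a pose out of reach is approached as far as the arm can. A call is refused whole if a number of a shift passes 0.05 or a number of a turn 0.15, either way. A call with a gripper value outside its range is refused whole. The fingers move at their own pace and stop on an object; "squeeze" is the grip in N (left out, the last holds). Time passes only in rows, so rows that do not move let the fingers close. It gives the time, the measured TCP pose, the force and the opening at its end, in the units of the state.
- sense(): the state, without advancing time (a new reading comes with each control period).
- grab_frame(name): name is "side" or "top" or "wrist"; returns a dict with "pixels" (480x640x3 uint8, red, green, blue), "intrinsics" (3x3 intrinsics, pixels), "R" (3x3) and "t" (3): a world point X has camera coordinates R X + t. Camera axes: x right, y down, z forward; pixel columns grow to the right and rows downward; lengths in mm; the calibration is good to about 2 mm. A picture is of the moment at which its call begins. There is no depth.
- sign_off(): hands the job in, once; it reports no verdict.
The state is a dict: "clock": time; "qpos": joint angles; "qvel": joint speeds; "joint_efforts": joint torques, N m; "eef_pos": TCP position; "tcp_rot": TCP orientation; "contact_force": force on the tool from outside, world axes, zero at the start; "wrist_torque": the same for the moment, N m; "opening": opening from 0.0 (shut) to 1.0 (fully open).
Only numpy, scipy, OpenCV 4.12 (cv2) and the standard library are available. Lean on these libraries where they do the work, as an engineer would, in place of code of your own. Each camera call takes 0.05 s, during which the arm holds its last target. There are 200 camera calls.

## Working session

There is one attempt and no reset: what is moved stays moved. The work goes in short steps, Python scripts to look and compute and a tool call to move; the robot and the scene stay as the last step left them, time stands still between calls to the robot, and variables do not carry over. Pictures are saved under pics/ and viewed, about 8 in all and at most 12, crops included, and the job is handed in when it is done.

Besides the shell and the picture viewer there is one more tool, called after "Emit:" as name([rows], argument=value, ...), one row to a line, values as JSON. play_rows: Moves the arm, as the interface text tells. Its arguments: {"type":"object","properties":{"moves":{"type":"array"},"squeeze":{"type":"number"}},"required":["moves"]}

```bash
ls; mkdir -p pics; python3 - <<'E'
from rig import *
import cv2
for n in ("top","side"):
    f=grab_frame(n); cv2.imwrite(f"pics/{n}0.png",f["pixels"][:,:,::-1])
    print(n,f["intrinsics"],f["R"],f["t"])
s=sense();print(s)
E
```

```text
pics
top [[518.83572565   0.         312.4204388 ]
 [  0.         518.83572565 237.48649056]
 [  0.           0.           1.        ]] [[-0.0340683  -0.999409   -0.00458342]
 [-0.97842318  0.03428733 -0.20374608]
 [ 0.20378282 -0.00245676 -0.97901304]] [  54.36771464  526.99084912 1006.37762565]
side [[560.03059278   0.         318.53591754]
 [  0.         560.03059278 236.6321443 ]
 [  0.           0.           1.        ]] [[ 0.99345074 -0.11381276  0.01011385]
 [-0.05843138 -0.5821064  -0.81101042]
 [ 0.09819067  0.80510794 -0.58494427]] [-511.05978821  146.97966749 1165.25011052]
{'clock': 0.1, 'qpos': array([-1.30641486e+00,  3.53534328e-01,  1.63405992e+00,  2.39299335e-07,
        1.15524036e+00, -2.38160539e-03]), 'qvel': array([ 5.08801989e-04, -2.80091309e-03, -4.15871148e-03, -5.08252822e-04,
        2.89174161e-04,  2.61667647e-05]), 'joint_efforts': array([-2.96606358e-04, -6.06357837e+01, -3.42820966e+01,  1.39150943e-04,
        4.04003062e-03,  4.69911811e-06]), 'eef_pos': array([ 164.65305929, -602.46690876,  230.66453519]), 'tcp_rot': array([-3.14035070e+00, -3.17665423e-06,  2.66762976e-01]), 'contact_force': array([-0.41907964,  0.65548378, -0.00520929]), 'wrist_torque': array([0.00120452, 0.01152825, 0.01758876]), 'opening': 0.99594977779231}
```

View pics/top0.png

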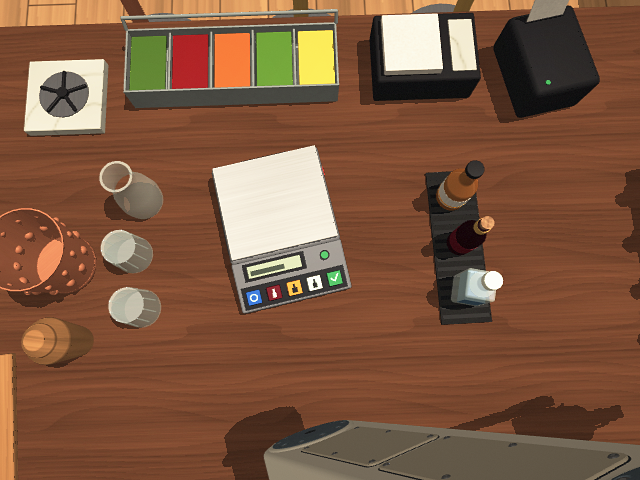

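View pics/side0.png

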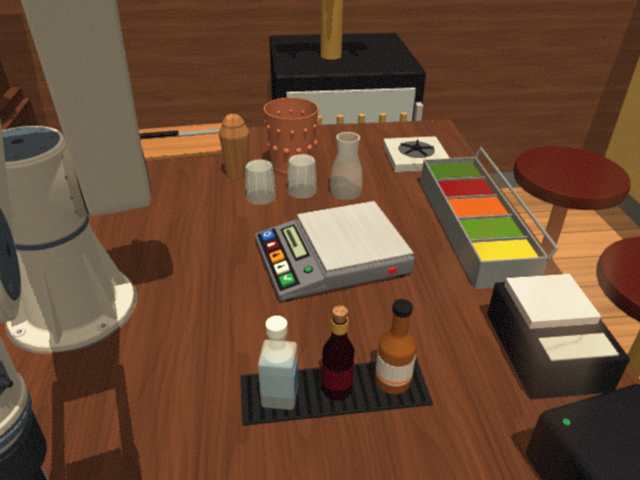

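The top view shows the platter corners near (213,167), (316,146), the blue key at (254,297), yellow (294,288) and green (334,278), and the amber stopper at (475,168). In the side view the stopper is at (402,307). I'll enlarge both.

```bash
python3 - <<'E'
import cv2,numpy as np
t=cv2.imread("pics/top0.png");s=cv2.imread("pics/side0.png")
a=cv2.resize(t[140:320,205:355],None,fx=3.3,fy=3.3,interpolation=cv2.INTER_CUBIC)
b=cv2.resize(t[150:240,420:500],None,fx=3.3,fy=3.3,interpolation=cv2.INTER_CUBIC)
c=cv2.resize(s[290:370,365:445],None,fx=3.3,fy=3.3,interpolation=cv2.INTER_CUBIC)
o=np.zeros((594,495+264,3),np.uint8);o[:,:495]=a[:594,:495];o[:b.shape[0],495:495+b.shape[1]]=b;o[300:300+c.shape[0],495:495+c.shape[1]]=c
cv2.imwrite("pics/crop.png",o)
E
```

```text
(no output)
```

View pics/crop.png

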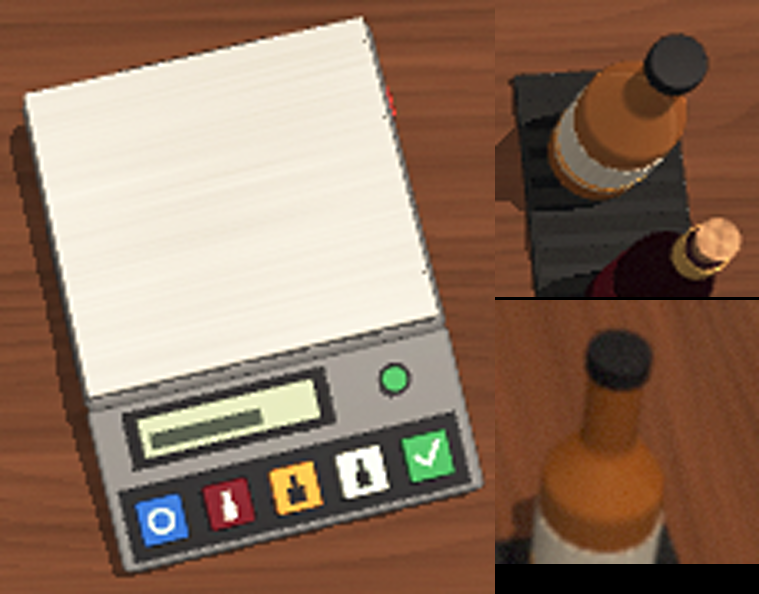

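```bash
cat > h.py <<'E'
import numpy as np
K={'top':np.array([[518.83572565,0,312.4204388],[0,518.83572565,237.48649056],[0,0,1]]),'side':np.array([[560.03059278,0,318.53591754],[0,560.03059278,236.6321443],[0,0,1]])}
R={'top':np.array([[-0.0340683,-0.999409,-0.00458342],[-0.97842318,0.03428733,-0.20374608],[0.20378282,-0.00245676,-0.97901304]]),'side':np.array([[0.99345074,-0.11381276,0.01011385],[-0.05843138,-0.5821064,-0.81101042],[0.09819067,0.80510794,-0.58494427]])}
t={'top':np.array([54.36771464,526.99084912,1006.37762565]),'side':np.array([-511.05978821,146.97966749,1165.25011052])}
def onz(c,u,v,z):
    d=R[c].T@np.linalg.solve(K[c],[u,v,1]); o=-R[c].T@t[c]
    return o+d*(z-o[2])/d[2]
E
python3 - <<'E'
from h import *
np.set_printoptions(precision=1,suppress=True)
p=lambda x,y:(x/3.3+205,y/3.3+140)
C=np.array([onz('top',*p(*q),68) for q in [(25,94),(362,17),(440,318),(92,398)]])
print(C,'centre',C.mean(0),'edges',[np.linalg.norm(C[i]-C[i-1]) for i in range(4)])
c=C.mean(0); ax=(C[0]+C[1]-C[2]-C[3]); ay=(C[0]+C[3]-C[1]-C[2])
print('yaw x',np.degrees(np.arctan2(ax[1],ax[0])),'yaw y',np.degrees(np.arctan2(-ay[0],ay[1])))
for z in (40,50,60):
    k=np.array([onz('top',*p(*q),z) for q in [(162,519),(229,503),(297,487),(363,471),(429,455)]])
    print(z,k,np.linalg.norm(k[0]-k[4])/4,np.linalg.norm((k[2]-c)[:2]))
    d=k[0]-k[4];print(np.degrees(np.arctan2(-d[0],d[1])))
print('bottle top',onz('top',475.2,169.1,190),'side',onz('side',402.6,304.2,190))
E
```

```text
[[679.3 238.4  68. ]
 [723.   24.7  68. ]
 [526.2 -16.2  68. ]
 [484.1 196.8  68. ]] centre [603.2 110.9  68. ] edges [np.float64(199.60037235084496), np.float64(218.2020612462102), np.float64(201.03885889556165), np.float64(217.11095525312518)]
yaw x 11.87921310162041 yaw y 11.378759043957638
40 [[412.1 158.4  40. ]
 [420.5 117.1  40. ]
 [428.9  75.   40. ]
 [437.3  34.1  40. ]
 [445.8  -7.1  40. ]] 42.21058569543362 177.94450652551873
11.536709907293863
50 [[411.1 157.2  50. ]
 [419.4 116.3  50. ]
 [427.8  74.7  50. ]
 [436.2  34.1  50. ]
 [444.6  -6.6  50. ]] 41.80967910865295 179.09763416846022
11.536709907293845
60 [[410.2 156.1  60. ]
 [418.4 115.6  60. ]
 [426.7  74.3  60. ]
 [435.   34.1  60. ]
 [443.3  -6.2  60. ]] 41.408772521872294 180.25083374055728
11.536709907293863
bottle top [ 617.3 -264.7  190. ] side [ 619.1 -261.8  190. ]
```

The platter edges come out at 200 x 218 mm and the key pitch at 42 mm, with the keys 179 mm from the centre, so these match the given sizes. The scale yaw is about 11.5°, and both cameras put the bottle near (618,-263). I'll shut the fingers and go to the blue key.

Emit:
play_rows([
  [[0, 0, -0.03], [0, 0, 0.067], 0],
  [[0.0202, -0.0366, 0], [0, 0, 0], 0],
  [[0.0202, -0.0366, 0], [0, 0, 0], 0],
  [[0.0202, -0.0366, 0], [0, 0, 0], 0],
  [[0.0202, -0.0366, 0], [0, 0, 0], 0],
  [[0.0202, -0.0366, 0], [0, 0, 0], 0],
  [[0.0202, -0.0366, 0], [0, 0, 0], 0],
  [[0.0202, -0.0366, 0], [0, 0, 0], 0],
  [[0.0202, -0.0366, 0], [0, 0, 0], 0],
  [[0.0202, -0.0366, 0], [0, 0, 0], 0],
  [[0.0202, -0.0366, 0], [0, 0, 0], 0],
  [[0.0202, -0.0366, 0], [0, 0, 0], 0],
  [[0.0202, -0.0366, 0], [0, 0, 0], 0],
  [[0.0202, -0.0366, 0], [0, 0, 0], 0],
  [[0.0202, -0.0366, 0], [0, 0, 0], 0],
  [[0.0202, -0.0366, 0], [0, 0, 0], 0],
  [[0.0202, -0.0366, 0], [0, 0, 0], 0],
  [[0.0202, -0.0366, 0], [0, 0, 0], 0],
  [[0.0202, -0.0366, 0], [0, 0, 0], 0],
  [[0.0202, -0.0366, 0], [0, 0, 0], 0],
], squeeze=40)

```text
clock: 2.1
eef_pos: [402.9, 156.7, 261.2]
tcp_rot: [3.141, 0.0, 0.2]
contact_force: [0.5, -0.3, 0.1]
opening: 0.004
```

Emit:
play_rows([
  [[0, 0, 0.03], [0, 0, 0], 0],
  [[0, 0, 0.03], [0, 0, 0], 0],
  [[0, 0, 0.03], [0, 0, 0], 0],
  [[0, 0, 0.03], [0, 0, 0], 0],
  [[0, 0, 0.03], [0, 0, 0], 0],
  [[0, 0, 0], [0, 0.105, 0], 0],
  [[0, 0, 0], [0, 0.105, 0], 0],
  [[0, 0, 0], [0, 0, 0], 0],
])

```text
clock: 2.9
eef_pos: [399.5, 153.7, 109.9]
tcp_rot: [3.141, -0.207, 0.201]
contact_force: [-0.4, -0.4, 0.0]
opening: 0.003
```

```bash
cat > snap.py <<'E'
from rig import *
import cv2,sys,numpy as np
T=cv2.resize(grab_frame("top")["pixels"][140:340,180:380],(400,400),interpolation=cv2.INTER_CUBIC)
W=cv2.resize(grab_frame("wrist")["pixels"],(400,300))
W=np.vstack([W,np.zeros((100,400,3),np.uint8)])
cv2.imwrite(sys.argv[1],np.hstack([T,W])[:,:,::-1])
s=sense();print(s["eef_pos"],s["tcp_rot"],s["contact_force"])
E
python3 snap.py pics/k1.png
```

```text
[402.80593277 154.93505678 111.56063035] [ 3.14149642 -0.20810786  0.20034796] [ 0.33603086 -0.15072602  0.23728224]
```

View pics/k1.png

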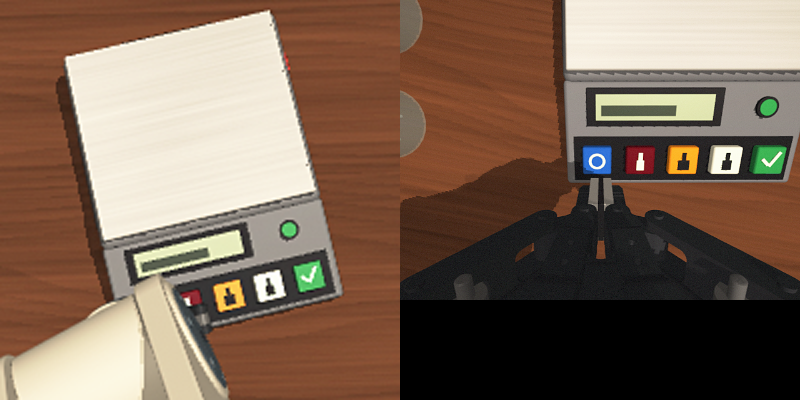

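The wrist view shows the fingertips in line with the blue key at (597,160), about 2 mm to its right. From the geometry I need about 4 mm less along x.

Emit:
play_rows([
  [[-0.0045, -0.0015, 0.01], [0, 0, 0], 0],
  [[0, 0, 0.02], [0, 0, 0], 0],
  [[0, 0, 0.015], [0, 0, 0], 0],
  [[0, 0, 0.005], [0, 0, 0], 0],
  [[0, 0, 0], [0, 0, 0], 0],
  [[0, 0, 0], [0, 0, 0], 0],
])

```text
clock: 3.6
eef_pos: [409.2, 157.7, 61.9]
tcp_rot: [3.142, -0.21, 0.2]
contact_force: [0.6, -0.5, 0.1]
opening: 0.002
```

```bash
sed -i 's/^T=.*/F=grab_frame("side")["pixels"]; T=cv2.resize(F[190:320,230:360],(400,400),interpolation=cv2.INTER_CUBIC)/' snap.py; python3 snap.py pics/k2.png
```

```text
[409.10273652 157.69157161  62.14405382] [-3.14140144 -0.2108469   0.19958865] [ 0.02217822 -0.0398093  -0.38845967]
```

View pics/k2.png

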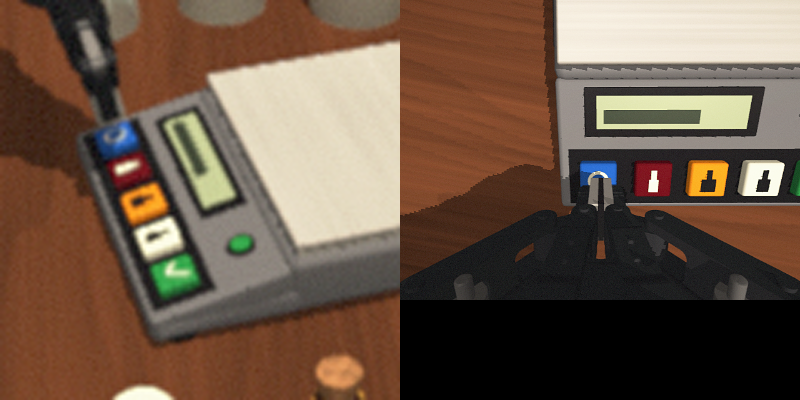

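The tips are centred over the blue key, which spans columns 580–617 with the tips at 600. I'll press slowly and watch the force.

Emit:
play_rows([
  [[0, 0, 0.003], [0, 0, 0], 0],
  [[0, 0, 0.003], [0, 0, 0], 0],
  [[0, 0, 0.003], [0, 0, 0], 0],
  [[0, 0, 0], [0, 0, 0], 0],
  [[0, 0, 0], [0, 0, 0], 0],
])

```text
clock: 4.2
eef_pos: [410.2, 157.8, 52.5]
tcp_rot: [3.142, -0.21, 0.2]
contact_force: [-0.0, 0.7, 0.7]
opening: 0.001
```

Emit:
play_rows([
  [[0, 0, 0.003], [0, 0, 0], 0],
  [[0, 0, 0], [0, 0, 0], 0],
])

```text
clock: 4.4
eef_pos: [410.9, 158.0, 49.5]
tcp_rot: [3.142, -0.21, 0.2]
contact_force: [-0.7, 0.2, -0.8]
opening: -0.002
```

Emit:
play_rows([
  [[0, 0, 0.003], [0, 0, 0], 0],
  [[0, 0, 0], [0, 0, 0], 0],
])

```text
clock: 4.6
eef_pos: [411.5, 158.1, 46.5]
tcp_rot: [3.142, -0.21, 0.2]
contact_force: [-0.1, 0.3, 0.4]
opening: -0.003
```

Emit:
play_rows([
  [[0, 0, 0.002], [0, 0, 0], 0],
  [[0, 0, 0], [0, 0, 0], 0],
])

```text
clock: 4.8
eef_pos: [411.9, 158.2, 44.6]
tcp_rot: [3.142, -0.21, 0.2]
contact_force: [0.4, 0.6, -0.3]
opening: 0.004
```

Emit:
play_rows([
  [[0, 0, 0.002], [0, 0, 0], 0],
  [[0, 0, 0], [0, 0, 0], 0],
])

```text
clock: 5.0
eef_pos: [412.5, 158.3, 42.7]
tcp_rot: [3.142, -0.21, 0.2]
contact_force: [-0.3, -0.8, 1.4]
opening: -0.003
```

Emit:
play_rows([
  [[0, 0, 0.002], [0, 0, 0], 0],
  [[0, 0, 0], [0, 0, 0], 0],
])

```text
clock: 5.2
eef_pos: [412.9, 158.4, 40.8]
tcp_rot: [3.142, -0.21, 0.2]
contact_force: [-1.1, -0.1, 2.6]
opening: 0.001
```

Emit:
play_rows([
  [[0, 0, 0.001], [0, 0, 0], 0],
  [[0, 0, 0], [0, 0, 0], 0],
])

```text
clock: 5.4
eef_pos: [413.1, 158.5, 39.9]
tcp_rot: [-3.142, -0.21, 0.2]
contact_force: [-1.0, -1.4, 3.1]
opening: -0.0
```

Emit:
play_rows([
  [[0, 0, 0.0015], [0, 0, 0], 0],
  [[0, 0, 0], [0, 0, 0], 0],
])

```text
clock: 5.6
eef_pos: [413.3, 158.5, 38.8]
tcp_rot: [3.142, -0.21, 0.2]
contact_force: [-5.0, -1.2, 17.0]
opening: 0.001
```

Emit:
play_rows([
  [[0, 0, 0.001], [0, 0, 0], 0],
  [[0, 0, 0], [0, 0, 0], 0],
])

```text
clock: 5.8
eef_pos: [413.4, 158.5, 38.4]
tcp_rot: [3.142, -0.211, 0.2]
contact_force: [-12.9, -2.8, 33.4]
opening: -0.004
```

Emit:
play_rows([
  [[0, 0, 0.001], [0, 0, 0], 0],
  [[0, 0, 0], [0, 0, 0], 0],
  [[0, 0, 0], [0, 0, 0], 0],
])

```text
clock: 6.1
eef_pos: [413.5, 158.5, 38.1]
tcp_rot: [3.142, -0.211, 0.2]
contact_force: [-17.2, -4.7, 51.3]
opening: -0.0
```

The blue key reached its stop: about 1.2 to 3 N through the travel, then a steep rise at z≈38.8. On the other keys I'll stop earlier, near 20 N. Next I retreat and travel to above the bottle with the jaws open.

Emit:
play_rows([
  [[0, 0, -0.01], [0, 0, 0], 0],
  [[0, 0, -0.025], [0, 0, 0], 0],
  [[0, 0, -0.025], [0, 0, 0], 0],
  [[0, 0, 0], [0, -0.105, 0], 0],
  [[0, 0, 0], [0, -0.105, 0], 0],
  [[0, 0, -0.05], [0, 0, 0], 0],
  [[0, 0, -0.05], [0, 0, 0], 0],
  [[0, 0, -0.05], [0, 0, 0], 50],
])

```text
clock: 6.9
eef_pos: [401.1, 155.8, 246.1]
tcp_rot: [3.141, 0.002, 0.2]
contact_force: [1.0, 0.2, -0.0]
opening: 0.155
```

Emit:
play_rows([
  [[0.0108, 0.0378, 0], [0, 0, 0], 100],
  [[0.0108, 0.0378, 0], [0, 0, 0], 100],
  [[0.0108, 0.0378, 0], [0, 0, 0], 100],
  [[0.0108, 0.0378, 0], [0, 0, 0], 100],
  [[0.0108, 0.0378, 0], [0, 0, 0], 100],
  [[0.0108, 0.0378, 0], [0, 0, 0], 100],
  [[0.0108, 0.0378, 0], [0, 0, 0], 100],
  [[0.0108, 0.0378, 0], [0, 0, 0], 100],
  [[0.0108, 0.0378, 0], [0, 0, 0], 100],
  [[0.0108, 0.0378, 0], [0, 0, 0], 100],
  [[0.0108, 0.0378, 0], [0, 0, 0], 100],
  [[0.0108, 0.0378, 0], [0, 0, 0], 100],
  [[0, 0, 0], [0, 0, 0], 100],
  [[0, 0, 0], [0, 0, 0], 100],
])

```text
clock: 8.3
eef_pos: [618.2, -263.2, 244.1]
tcp_rot: [-3.141, 0.001, 0.198]
contact_force: [-0.2, 0.6, -0.6]
opening: 0.999
```

```bash
sed -i 's/^F=.*/F=grab_frame("side")["pixels"]; T=cv2.resize(F[190:430,240:480],(400,400),interpolation=cv2.INTER_CUBIC)/' snap.py; python3 snap.py pics/b1.png
```

```text
[ 617.93502737 -261.90498228  244.68328542] [-3.14065772e+00  8.94945977e-04  2.00017961e-01] [-0.60424891  0.4352848   0.58691554]
```

View pics/b1.png

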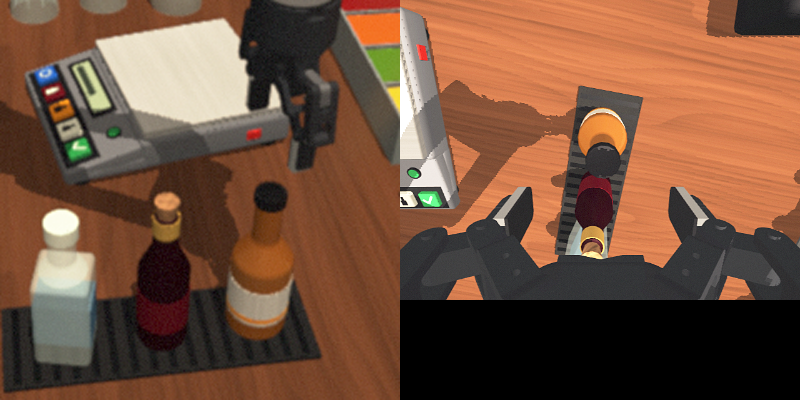

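The jaw tips at columns 522 and 680 have their middle at 601, and the stopper is at 603, so the bottle is centred. I'll go down and grip the neck.

Emit:
play_rows([
  [[0, 0, 0.03], [0, 0, 0], 100],
  [[0, 0, 0.03], [0, 0, 0], 100],
  [[0, 0, 0.03], [0, 0, 0], 100],
  [[0, 0, 0.014], [0, 0, 0], 100],
  [[0, 0, 0], [0, 0, 0], 80],
  [[0, 0, 0], [0, 0, 0], 60],
  [[0, 0, 0], [0, 0, 0], 45],
  [[0, 0, 0], [0, 0, 0], 35],
  [[0, 0, 0], [0, 0, 0], 25],
  [[0, 0, 0], [0, 0, 0], 10],
  [[0, 0, 0], [0, 0, 0], 0],
  [[0, 0, 0], [0, 0, 0], 0],
  [[0, 0, 0], [0, 0, 0], 0],
  [[0, 0, 0], [0, 0, 0], 0],
], squeeze=40)

```text
clock: 9.8
eef_pos: [619.6, -263.4, 143.0]
tcp_rot: [3.14, -0.003, 0.2]
contact_force: [-1.2, -2.0, 5.5]
opening: 0.367
```

Emit:
play_rows([
  [[0, 0, -0.005], [0, 0, 0], 0],
  [[0, 0, -0.015], [0, 0, 0], 0],
  [[0, 0, -0.03], [0, 0, 0], 0],
  [[0, 0, -0.03], [0, 0, 0], 0],
  [[0, 0, -0.02], [0, 0, 0], 0],
  [[0, 0, -0.01], [0, 0, 0], 0],
  [[0, 0, 0], [0, 0, 0], 0],
  [[0, 0, 0], [0, 0, 0], 0],
])

```text
clock: 10.6
eef_pos: [617.9, -262.5, 250.3]
tcp_rot: [-3.141, 0.001, 0.2]
contact_force: [-0.2, 0.0, -4.0]
opening: 0.365
```

It weighs about 0.4 kg in the hand. I'll carry it over to the platter centre.

Emit:
play_rows([
  [[0.0015, -0.0092, 0], [0, 0, 0], 0],
  [[0.0015, -0.0092, 0], [0, 0, 0], 0],
  [[0.0035, -0.0215, 0], [0, 0, 0], 0],
  [[0.0035, -0.0215, 0], [0, 0, 0], 0],
  [[0.005, -0.0308, 0], [0, 0, 0], 0],
  [[0.005, -0.0308, 0], [0, 0, 0], 0],
  [[0.005, -0.0308, 0], [0, 0, 0], 0],
  [[0.005, -0.0308, 0], [0, 0, 0], 0],
  [[0.005, -0.0308, 0], [0, 0, 0], 0],
  [[0.005, -0.0308, 0], [0, 0, 0], 0],
  [[0.005, -0.0308, 0], [0, 0, 0], 0],
  [[0.005, -0.0308, 0], [0, 0, 0], 0],
  [[0.0035, -0.0215, 0], [0, 0, 0], 0],
  [[0.0035, -0.0215, 0], [0, 0, 0], 0],
  [[0.0015, -0.0092, 0], [0, 0, 0], 0],
  [[0.0015, -0.0092, 0], [0, 0, 0], 0],
  [[0, 0, 0], [0, 0, 0], 0],
  [[0, 0, 0], [0, 0, 0], 0],
  [[0, 0, 0], [0, 0, 0], 0],
])

```text
clock: 12.5
eef_pos: [604.1, 110.2, 251.2]
tcp_rot: [3.141, 0.0, 0.199]
contact_force: [0.7, -0.3, -3.9]
opening: 0.36
```

```bash
sed -i 's/^F=.*/F=grab_frame("side")["pixels"]; T=cv2.resize(F[110:310,240:440],(400,400),interpolation=cv2.INTER_CUBIC)/' snap.py; python3 snap.py pics/p1.png
```

```text
[604.13695658 110.21627115 251.18026221] [3.14143870e+00 5.34005873e-05 1.98903388e-01] [ 0.4871546   0.25252946 -3.61906773]
```

View pics/p1.png

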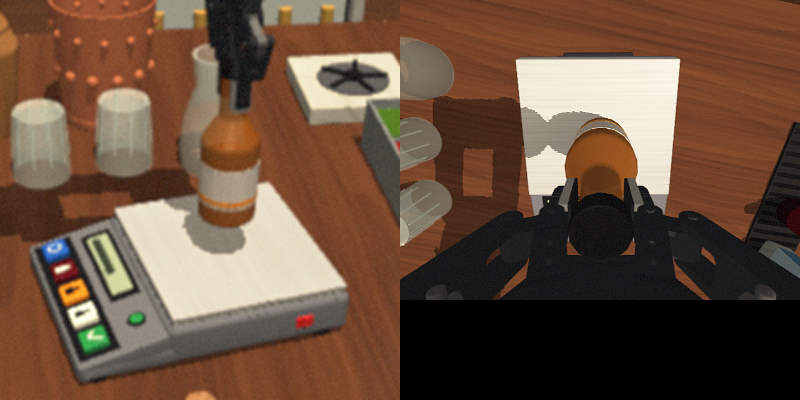

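The bottle hangs upright over the platter with its base about 45 mm above it. I'll lower it gently.

Emit:
play_rows([
  [[0, 0, 0.008], [0, 0, 0], 0],
  [[0, 0, 0.012], [0, 0, 0], 0],
  [[0, 0, 0.01], [0, 0, 0], 0],
  [[0, 0, 0.006], [0, 0, 0], 0],
  [[0, 0, 0.002], [0, 0, 0], 0],
  [[0, 0, 0.002], [0, 0, 0], 0],
  [[0, 0, 0], [0, 0, 0], 0],
])

```text
clock: 13.3
eef_pos: [604.2, 111.1, 211.2]
tcp_rot: [-3.142, -0.0, 0.2]
contact_force: [-0.0, -0.3, -4.8]
opening: 0.359
```

Emit:
play_rows([
  [[0, 0, 0.001], [0, 0, 0], 0],
  [[0, 0, 0.001], [0, 0, 0], 0],
  [[0, 0, 0], [0, 0, 0], 0],
])

```text
clock: 13.6
eef_pos: [604.1, 111.0, 209.3]
tcp_rot: [3.142, -0.0, 0.2]
contact_force: [-0.2, -0.6, -4.4]
opening: 0.36
```

Emit:
play_rows([
  [[0, 0, 0.001], [0, 0, 0], 0],
  [[0, 0, 0.001], [0, 0, 0], 0],
  [[0, 0, 0], [0, 0, 0], 0],
])

```text
clock: 13.9
eef_pos: [604.0, 111.0, 207.0]
tcp_rot: [-3.142, 0.0, 0.2]
contact_force: [-0.7, -0.2, -3.9]
opening: 0.36
```

Emit:
play_rows([
  [[0, 0, 0.001], [0, 0, 0], 0],
  [[0, 0, 0], [0, 0, 0], 0],
  [[0, 0, 0], [0, 0, 0], 0],
])

```text
clock: 14.2
eef_pos: [604.0, 111.0, 206.1]
tcp_rot: [-3.142, 0.0, 0.2]
contact_force: [-0.2, -0.3, -3.6]
opening: 0.363
```

Emit:
play_rows([
  [[0, 0, 0.001], [0, 0, 0], 0],
  [[0, 0, 0], [0, 0, 0], 0],
  [[0, 0, 0], [0, 0, 0], 0],
])

```text
clock: 14.5
eef_pos: [604.1, 111.0, 205.2]
tcp_rot: [-3.142, -0.0, 0.2]
contact_force: [-0.3, 0.1, -4.7]
opening: 0.359
```

Emit:
play_rows([
  [[0, 0, 0.001], [0, 0, 0], 0],
  [[0, 0, 0], [0, 0, 0], 0],
  [[0, 0, 0], [0, 0, 0], 0],
])

```text
clock: 14.8
eef_pos: [604.6, 111.0, 205.1]
tcp_rot: [3.141, -0.002, 0.2]
contact_force: [-1.0, -1.0, 5.5]
opening: 0.363
```

Emit:
play_rows([
  [[0, 0, -0.0005], [0, 0, 0], 0],
  [[0, 0, 0], [0, 0, 0], 45],
  [[0, 0, 0], [0, 0, 0], 60],
  [[0, 0, 0], [0, 0, 0], 100],
  [[0, 0, 0], [0, 0, 0], 100],
  [[0, 0, 0], [0, 0, 0], 100],
  [[0, 0, 0], [0, 0, 0], 100],
  [[0, 0, -0.01], [0, 0, 0], 100],
  [[0, 0, -0.03], [0, 0, 0], 100],
  [[0, 0, -0.04], [0, 0, 0], 100],
  [[0, 0, -0.04], [0, 0, 0], 100],
  [[0, 0, 0], [0, 0, 0], 100],
])

```text
clock: 16.0
eef_pos: [606.8, 111.5, 331.8]
tcp_rot: [3.141, -0.01, 0.2]
contact_force: [0.5, -0.5, 0.4]
opening: 0.997
```

```bash
python3 snap.py pics/p2.png
```

```text
[604.53240593 111.07566157 326.35159631] [ 3.14152738e+00 -2.78249923e-03  1.99824709e-01] [-0.24162729  0.26255229 -0.20260359]
```

View pics/p2.png

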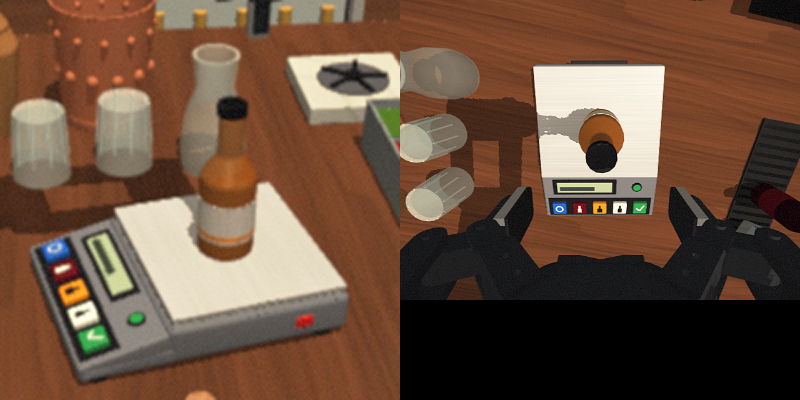

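The bottle stands free in the middle of the platter. Next is the yellow key.

Emit:
play_rows([
  [[-0.0306, 0, 0], [0, 0, 0], 0],
  [[-0.0306, 0, 0], [0, 0, 0], 0],
  [[-0.0306, 0, 0], [0, 0, 0], 0],
  [[-0.0306, 0, 0], [0, 0, 0], 0],
  [[-0.0306, 0, 0], [0, 0, 0], 0],
  [[-0.0306, 0, 0], [0, 0, 0], 0],
  [[0, 0, 0.03], [0, 0, 0], 0],
  [[0, 0, 0.03], [0, 0, 0], 0],
  [[0, 0, 0.03], [0, 0, 0], 0],
  [[0, 0, 0.03], [0, 0, 0], 0],
  [[0, 0, 0.03], [0, 0, 0], 0],
  [[0, 0, 0.03], [0, 0, 0], 0],
  [[0, 0, 0.03], [0, 0, 0], 0],
  [[0, 0, 0.03], [0, 0, 0], 0],
  [[0, 0, 0], [0, 0.105, 0], 0],
  [[0, 0, 0], [0, 0.105, 0], 0],
  [[0, 0, 0], [0, 0, 0], 0],
  [[0, 0, 0], [0, 0, 0], 0],
])

```text
clock: 17.9
eef_pos: [423.4, 74.4, 84.4]
tcp_rot: [-3.142, -0.207, 0.2]
contact_force: [-0.3, 0.9, 0.5]
opening: -0.002
```

```bash
cat > d.py <<'E'
from rig import *
import sys,numpy as np
from scipy.spatial.transform import Rotation as Ro
s=sense();print(s["eef_pos"],s["opening"],s["contact_force"])
print("tool-frame shift mm",Ro.from_euler('xyz',s["tcp_rot"]).inv().apply(np.array([float(a) for a in sys.argv[1:]])-s["eef_pos"]))
E
python3 d.py 428.7 75.4 43.5
```

```text
[423.35520986  74.42174208  84.4135938 ] -0.0016719983775937885 [-0.31504395  0.88922831  0.4832126 ]
tool-frame shift mm [-3.07957886  0.10503188 41.15763708]
```

Emit:
play_rows([
  [[-0.003, 0, 0.01], [0, 0, 0], 0],
  [[0, 0, 0.015], [0, 0, 0], 0],
  [[0, 0, 0.01], [0, 0, 0], 0],
  [[0, 0, 0], [0, 0, 0], 0],
  [[0, 0, 0], [0, 0, 0], 0],
  [[0, 0, 0], [0, 0, 0], 0],
])

```text
clock: 18.5
eef_pos: [428.7, 75.5, 50.2]
tcp_rot: [-3.142, -0.21, 0.2]
contact_force: [0.3, -0.5, -0.1]
opening: 0.004
```

```bash
sed -i 's/^F=.*/F=grab_frame("side")["pixels"]; T=cv2.resize(F[190:320,230:360],(400,400),interpolation=cv2.INTER_CUBIC)/' snap.py; python3 snap.py pics/k3.png;python3 d.py 428.7 75.4 43.5
```

```text
[428.68237631  75.48966176  50.29992117] [ 3.14157074 -0.21062254  0.19987395] [ 0.40308874 -0.35630387 -0.27359733]
[428.68237631  75.48966176  50.29992117] 0.0031296754478944053 [ 0.40308874 -0.35630387 -0.27359733]
tool-frame shift mm [-1.42216827  0.09123014  6.64954075]
```

View pics/k3.png

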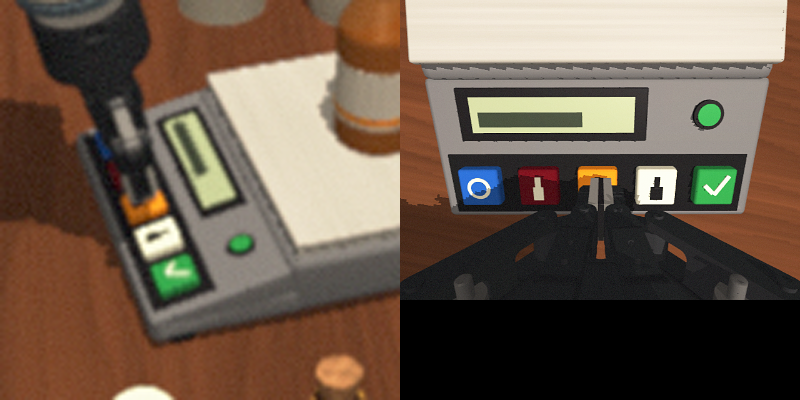

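The tips are centred over the yellow key at (598,190), about 7 mm above it. I'll press it.

Emit:
play_rows([
  [[-0.001, 0, 0.003], [0, 0, 0], 0],
  [[0, 0, 0.003], [0, 0, 0], 0],
  [[0, 0, 0.003], [0, 0, 0], 0],
  [[0, 0, 0.0015], [0, 0, 0], 0],
  [[0, 0, 0.001], [0, 0, 0], 0],
  [[0, 0, 0], [0, 0, 0], 0],
  [[0, 0, 0], [0, 0, 0], 0],
])

```text
clock: 19.3
eef_pos: [429.8, 75.7, 38.7]
tcp_rot: [-3.142, -0.21, 0.2]
contact_force: [-4.5, -0.8, 14.7]
opening: -0.002
```

Emit:
play_rows([
  [[0, 0, 0.001], [0, 0, 0], 0],
  [[0, 0, 0], [0, 0, 0], 0],
  [[0, 0, 0], [0, 0, 0], 0],
])

```text
clock: 19.6
eef_pos: [429.9, 75.7, 38.3]
tcp_rot: [3.142, -0.211, 0.2]
contact_force: [-11.1, -2.6, 33.5]
opening: -0.003
```

The yellow key is fully down, at the stop with 33 N. I'll release it and move 84 mm along the row to green.

Emit:
play_rows([
  [[0, 0, -0.01], [0, 0, 0], 0],
  [[0, 0, -0.02], [0, 0, 0], 0],
  [[0, 0.028, 0], [0, 0, 0], 0],
  [[0, 0.028, 0], [0, 0, 0], 0],
  [[0, 0.028, 0], [0, 0, 0], 0],
  [[0, 0, 0], [0, 0, 0], 0],
  [[0, 0, 0.012], [0, 0, 0], 0],
  [[0, 0, 0], [0, 0, 0], 0],
  [[0, 0, 0], [0, 0, 0], 0],
  [[0, 0, 0], [0, 0, 0], 0],
])

```text
clock: 20.6
eef_pos: [442.8, -6.9, 55.2]
tcp_rot: [-3.141, -0.21, 0.2]
contact_force: [0.3, 0.6, 0.3]
opening: -0.003
```

```bash
python3 snap.py pics/k4.png;python3 d.py 445.3 -6.9 43.5
```

```text
[443.02430065  -6.97377927  55.2893314 ] [ 3.141537   -0.21032524  0.20042754] [-0.82656359  0.09329147  0.27483711]
[443.02430065  -6.97377927  55.2893314 ] -0.0033729064563809566 [-0.82656359  0.09329147  0.27483711]
tool-frame shift mm [-0.26599013  0.38009519 11.99822331]
```

View pics/k4.png

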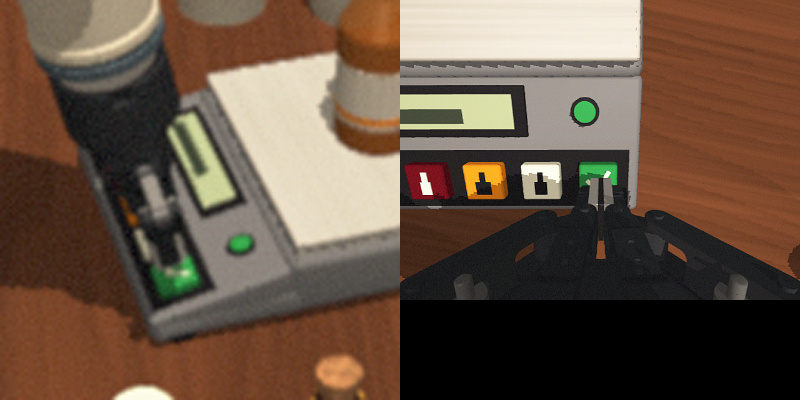

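The tips are centred over the green key at (598,180), with 12 mm to contact.

Emit:
play_rows([
  [[0, 0, 0.005], [0, 0, 0], 0],
  [[0, 0, 0.004], [0, 0, 0], 0],
  [[0, 0, 0.003], [0, 0, 0], 0],
  [[0, 0, 0.002], [0, 0, 0], 0],
  [[0, 0, 0.0015], [0, 0, 0], 0],
  [[0, 0, 0.001], [0, 0, 0], 0],
  [[0, 0, 0], [0, 0, 0], 0],
  [[0, 0, 0], [0, 0, 0], 0],
])

```text
clock: 21.5
eef_pos: [446.3, -6.6, 38.9]
tcp_rot: [-3.141, -0.21, 0.2]
contact_force: [-0.5, 1.4, 3.7]
opening: -0.002
```

Emit:
play_rows([
  [[0, 0, 0.001], [0, 0, 0], 0],
  [[0, 0, 0], [0, 0, 0], 0],
  [[0, 0, 0], [0, 0, 0], 0],
])

```text
clock: 21.8
eef_pos: [446.4, -6.6, 38.5]
tcp_rot: [-3.142, -0.21, 0.2]
contact_force: [-8.2, -0.2, 21.2]
opening: -0.001
```

The green key is on its stop with 21 N. I'll retreat.

Emit:
play_rows([
  [[0, 0, -0.01], [0, 0, 0], 0],
  [[0, 0, -0.03], [0, 0, 0], 0],
  [[0, 0, -0.04], [0, 0, 0], 0],
  [[0, 0, -0.04], [0, 0, 0], 0],
  [[0, 0.03, -0.03], [0, 0, 0], 0],
  [[0, 0.03, 0], [0, 0, 0], 0],
  [[0, 0, 0], [0, 0, 0], 0],
  [[0, 0, 0], [0, 0, 0], 0],
  [[0, 0, 0], [0, 0, 0], 0],
])

```text
clock: 22.7
eef_pos: [427.1, -71.1, 184.0]
tcp_rot: [-3.141, -0.209, 0.199]
contact_force: [-0.1, 0.3, -0.1]
opening: 0.002
```

```bash
python3 - <<'E'
from rig import *
import cv2
cv2.imwrite("pics/end.png",grab_frame("side")["pixels"][:,:,::-1])
s=sense();print(s["eef_pos"],s["contact_force"],s["clock"])
E
```

```text
[427.07290861 -70.90604671 183.90992047] [-0.5373239   0.67368566 -0.63656048] 22.75
```

View pics/end.png

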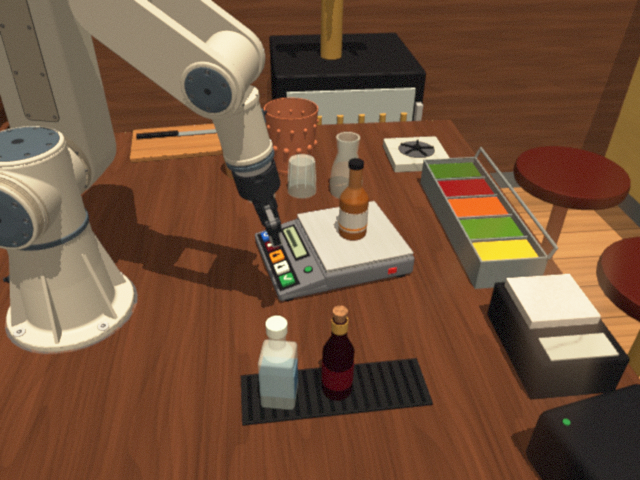

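The bottle stands upright at (353,215) in the middle of the platter. The wine and gin bottles are where they were, and the arm is clear.

```bash
python3 -c "
from rig import *
print(sign_off())"
```

```text
the job is handed in; nothing more can be done
None
```

The job is handed in at about 23 s of the 64 s allowed. I pressed the blue key with the platter empty and stood the amber bottle upright in the middle of the platter. Then I pressed the yellow key and after it the green one, one at a time.

**Last checks:**
- **Bottle:** the last picture shows it standing free on the platter. It touched down at under 10 N of net push.
- **Keys:** each went to its stop, at about z 38.5 mm. End forces at the stop were about 54 N on blue, 35 N on yellow and 23 N on green.
- **Other items:** the wine and gin bottles stand unmoved and the arm is clear, with no contact force beyond noise. One tumbler and part of the scale were hidden behind the arm in that picture. The arm's path stayed away from that tumbler.

**What disagreed or is unsure:**
- **Blue key force:** I pressed blue harder than I meant to, because I stepped too far past its stop. It was only the fingertips that pressed, and it stayed under the 120 N wrist limit. It was above the 40 N limit set for the arm and the gripper's body.
- **Key height:** the key tops turned out about 6 mm lower than the 50 mm I first assumed, and I corrected for this by touch.
- **Booking:** I did not read the display, so I confirmed the booking only by key travel and force.

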